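# Open the mould clamp to its end stop

## Robot

A 6-joint arm with a two-finger parallel gripper is mounted at the origin on the work surface. World frame = base frame: x ahead of the robot, y to its left, z up, the work surface at z = 0. Lengths are in mm, angles in rad, forces in N, time in s.
With the tool pointing down it reaches from about 275 to 825 mm from the base axis. Payload 5.2 kg.
Tool frame: the origin (TCP) lies at the very end of the fingers, on their centre line; the grasp point (between the pads) lies 19 mm behind it; z points along the fingers, y is the direction in which the jaws open and shut (so a half turn about z gives the same grasp; the last joint's range is limited). The gripper opens to 93 mm and grips with 3 to 60 N. Pads are 15 mm wide; open, the fingers measure 128 mm over their backs; the gripper's body (75 mm by 188 mm) begins 65 mm behind the grasp point.
Start: joints at [-1.383, 0.259, 1.535, -0, 1.348, -0.203], TCP at [209.531, -508.529, 218.653] pointing down, gripper open.
Joint ranges: [-3.14, 3.14], [-0.91, 2.08], [0.19, 2.58], [-1.22, 4.36], [0.22, 2.71], [-3.12, 3.12]. Speed limits (rad/s): [2.57, 2.57, 3.14, 3.14, 3.14, 3.14].

## Interface

Orientations are given as [roll, pitch, yaw] about the fixed x, y, z axes, in that order (R = Rz(yaw) Ry(pitch) Rx(roll)).
In Python, from bench import robot gives the robot as it stands. The module is installed in compiled form; this text tells all that it offers. Calls block until the motion is done:
- robot.move_ptp(position, orientation): joint-space move of the TCP to a pose.
- robot.move_linear(position, ori=None, speed=150, f_stop=None): straight line of the TCP; ori=None keeps the orientation; speed is the mean speed in mm/s. With f_stop (N) it stops when the force on the tool has changed by that much, and returns True; else False.
- robot.move_j(angles): joint-space move.
- robot.move_gripper(opening): opening from 0.0 (shut) to 1.0 (fully open); the grip force is fixed at half the most; returns when the fingers have stopped.
- robot.sleep(seconds).
- robot.inverse_kinematics(position, orientation): joint angles nearest the present ones, or None.
- robot.get_image(name): name is "side" or "top"; returns a dict with "img" (420x560x3 uint8, blue, green, red), "fovy" (degrees; the focal length in pixels is half the picture's height over the tangent of half this angle, whatever the lens; pixels are square), "cx", "cy" (the principal point, pixels), "eye" and "orientation" of the camera in the world. Camera axes: x right, y down, z forward; pixel columns grow to the right and rows downward; lengths in mm; the calibration is good to about 2 mm. A picture is of the moment at which its call begins. There is no depth.
A pose or a line that the arm cannot do raises robot.MotionError and nothing moves.
- robot.hand_in(): hands the job in, once; it reports no verdict.
Readings, each from a call of its own:
- robot.current_t(): time.
- robot.current_qpos(): joint angles.
- robot.current_joint_vel(): joint speeds.
- robot.current_joint_efforts(): joint torques, N m.
- robot.current_tcp_pos(): TCP position.
- robot.current_eef_rot(): TCP orientation.
- robot.current_contact_force(): force on the tool from outside, world axes, zero at the start.
- robot.current_ft_torque(): the same for the moment, N m.
- robot.current_gripper_width(): opening from 0.0 (shut) to 1.0 (fully open).
Only numpy, scipy, OpenCV 4.12 (cv2) and the standard library are available. Lean on these libraries where they do the work, as an engineer would, in place of code of your own. Each camera call takes 0.05 s, during which the arm holds its last target.

## Task

Open the bench mould clamp right out so that the second mould half will go in: with the fingertips press the round release button on the sliding jaw right down, keep it down while you push the jaw away from the standing mould half until it meets the end stop, and only then let the button up so that the jaw locks there. Lift nothing, and leave both mould halves and everything else on the bench where they are.

Things in the scene. Friction and masses are not known exactly. Their poses are not given: they have to be found in the camera images.
- clamp: Grey iron bench clamp for plaster moulds, bolted to the bench. Base plate 150 mm (x) by 350 mm (y); origin at the centre of its underside, z up. The rail runs along its y. Fixed jaw at the -y end: 150 wide, top 105 mm above the bench, rubber face at y = -144 mm. End stop at the +y end. The sliding jaw runs between them, along x = 0.
- jaw (a joint): Sliding jaw, m: grows as it opens along the clamp's +y; 0.115 at the end stop; starts locked at 0.00 to 0.037. At value q the button's axis is at the clamp's y = q - 25 mm. With the button up a pawl in a toothed bar (6 mm pitch) locks it: pushing only takes up 3 mm of play. With the button right down it slides with about 1 N of drag. Mass about 1 kg.
- heel_face (a point): On the sliding jaw: middle of the top edge of the heel's inner face, 98 mm above the bench. Jaw, from the fixed jaw outwards: upright plate (150 wide, 21 thick, top at 105 mm), saddle (130 wide, top at 66 mm) with the button in its middle, upright heel (130 wide, 30 thick) to push against. Plate's back is 42 mm before, heel's face 23 mm beyond, the button's axis; saddle's end is 53 mm beyond.
- button (a joint): How far the release button is pressed, m: 0 up, 0.008 fully down. It moves straight down and springs back up by itself; about 3 N to start, 6 N fully down. The pawl is clear of the teeth from about 0.005 on: held less deep, the jaw stays locked.
- button_top (a point): Centre of the top of the release button: black, round, flat, 40 mm across, 14 mm proud of the saddle, 80 mm above the bench when up, 72 mm when fully down. It travels with the sliding jaw. Between jaw plate and heel there are 65 mm for the fingertips, open at both sides.
- stop_face (a point): End stop: low block 134 mm wide bolted across the rails at the clamp's +y end. This point is the middle of the top edge of the face that the saddle meets, 52 mm above the bench, at the clamp's y = 143 mm.
- mould_a_center (a point): Centre of the first plaster mould half, 180 x 50 x 95 mm high, standing loose on edge on the clamp's rails (underside 35 mm, top 130 mm above the bench) against the fixed jaw, long side across the rail, its face with three cavities towards the sliding jaw. Must stay where it is.
- mould_b_center (a point): Centre of the second plaster mould half, 180 x 95 x 50 mm high, lying loose on the bench beside the clamp on the side away from the robot, cavities up. Must stay where it is.
- jar_center (a point): Centre (half-way up) of the big beige slip jar, 156 mm across, 235 mm high, standing at one side of the bench. Must stay where it is.
- jug_center (a point): Axis, half-way up, of the pale plastic jug with a wire sieve on it, 148 mm across, 225 mm high, with a handle, standing at the other side of the bench. Must stay where it is.
- spatula: Spatula 250 mm long lying flat on the bench on the robot's side of the clamp, about along the rail. Origin in its middle on the bench, x along it. Must stay where it is.

How it is judged (in metres and radians):
On the way, in this order (a step that is already met when the one before it is completed fails the run):
1. the fingers press the release button right down, the jaw still near where it was (value of joint button above 0.005 m and value of joint jaw below 0.06 m and contact force between the fingers and clamp above 1 N), for 0.1 s.
2. the jaw reaches the end stop with the fingers still holding the button down (value of joint jaw above 0.112 m and value of joint button above 0.005 m and contact force between the fingers and clamp above 1 N), for 0.1 s.
At the end, for the whole second after the job is handed in: The jaw stands within 3 mm of its end stop, at rest, with its button back up (within 1.5 mm); the first mould half still stands in the clamp, within 12 mm of its place and upright; the second half, the jar and the jug are within 20 mm and the spatula within 30 mm of where they were (value of joint jaw above 0.112 m and velocity of joint jaw between -0.005 and 0.005 m/s and value of joint button below 0.0015 m and distance of mould_a_center from where it was at the start of the episode below 0.012 m and angle between mould_a_center's own z axis and vertical below 0.1 rad and distance of each of mould_b_center, jar_center, jug_center from where it was at the start of the episode below 0.02 m and distance of spatula from where it was at the start of the episode below 0.03 m); the robot touches nothing.
It fails at once if the locked jaw is forced: more than 60 N on the clamp with its button up (contact force between the fingers and clamp above 60 N and value of joint button below 0.001 m).
It fails at once if the first mould half is shifted more than 12 mm, lifted or tipped (distance of mould_a_center from where it was at the start of the episode above 0.012 m or angle between mould_a_center's own z axis and vertical above 0.1 rad).
It fails at once if the second mould half is moved more than 20 mm or lifted (distance of mould_b_center from where it was at the start of the episode above 0.02 m).
It fails at once if the jar, jug or spatula is moved or picked up (distance of any of jar_center, jug_center from where it was at the start of the episode above 0.02 m or distance of spatula from where it was at the start of the episode above 0.03 m).
It also fails if it takes over 38 s, if anything falls off the work surface, if the arm or the gripper's body presses on something with over 40 N, if the wrist force passes 120 N, or if a joint passes its speed limit or range.

## Working session

There is one attempt and no reset: what is moved stays moved. The work goes in short steps, each a Python script; the robot and the scene stay as the last script left them, time stands still between calls to the robot, and variables do not carry over. Pictures are saved under pics/ and viewed, and the job is handed in when it is done.

```bash
mkdir -p pics; python3 - <<'E'
from bench import robot
import cv2
for n in("side","top"):
    d=robot.get_image(n); cv2.imwrite(f"pics/{n}0.png",d["img"])
    print(n,{k:v for k,v in d.items() if k!="img"})
print(robot.current_t(),robot.current_eef_rot(),robot.current_tcp_pos())
E
```

```text
side {'fovy': 45.2474378296852, 'cx': 272.19966178650986, 'cy': 212.80824587598957, 'eye': array([ 244.04976354, 1057.6705626 , 1300.91677372]), 'orientation': array([-2.38433918, -0.00894798, -2.83140434])}
top {'fovy': 51.172654612452405, 'cx': 278.68403719156566, 'cy': 211.09351049540822, 'eye': array([ 390.7204729 ,  -12.56648203, 1145.73476225]), 'orientation': array([-2.97888046,  0.0181665 , -1.56770069])}
0.1 [-3.14000521e+00 -2.99858241e-04  3.90836894e-01] [ 209.43386806 -508.04316737  217.89533931]
```

View pics/side0.png

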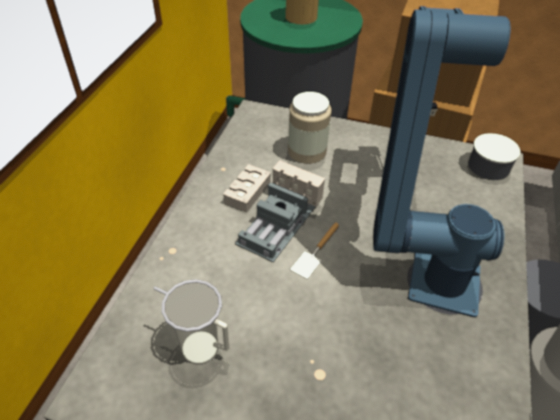

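View pics/top0.png

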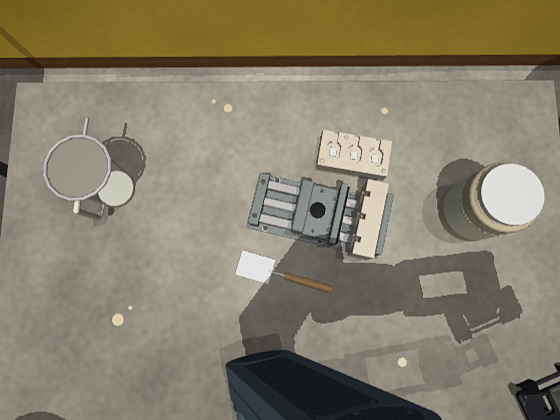

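The top view shows the clamp at about (320,215), with the button at (318,210). The end stop is on the left at (258,200) and mould A on the right at (371,218), so the clamp's +y runs left in the picture. Next I'll measure these.

```bash
cat > h.py <<'E'
import numpy as np,cv2
from scipy.spatial.transform import Rotation as R
def ray(d,uv):
    f=d["img"].shape[0]/2/np.tan(np.radians(d["fovy"])/2)
    v=R.from_euler("xyz",d["orientation"]).as_matrix()@np.array([(uv[0]-d["cx"])/f,(uv[1]-d["cy"])/f,1])
    return np.array(d["eye"]),v/np.linalg.norm(v)
def onz(d,uv,z):
    e,v=ray(d,uv); return e+v*(z-e[2])/v[2]
def tri(r1,r2):
    (a,u),(b,w)=r1,r2
    s=np.linalg.lstsq(np.c_[u,-w],b-a,rcond=None)[0]
    p,q=a+s[0]*u,b+s[1]*w
    return (p+q)/2,np.linalg.norm(p-q)
def proj(d,p):
    f=d["img"].shape[0]/2/np.tan(np.radians(d["fovy"])/2)
    c=R.from_euler("xyz",d["orientation"]).as_matrix().T@(np.array(p)-d["eye"])
    return c[0]/c[2]*f+d["cx"],c[1]/c[2]*f+d["cy"]
E
python3 - <<'E'
from h import *
from bench import robot
d=robot.get_image("top");s=robot.get_image("side")
def blob(im,x0,y0,x1,y1,th):
    g=im[y0:y1,x0:x1].max(2)
    n,l,st,c=cv2.connectedComponentsWithStats((g<th).astype(np.uint8))
    return [(st[i].tolist(),(c[i]+[x0,y0]).round(1)) for i in range(1,n) if st[i][4]>15]
print(blob(d["img"],300,190,336,232,30)); print(blob(s["img"],255,185,310,225,35))
b=cv2.resize(d["img"][160:270,235:405],None,fx=4.5,fy=4.5,interpolation=cv2.INTER_CUBIC);cv2.imwrite("pics/t1.png",b)
b=cv2.resize(s["img"][150:270,220:350],None,fx=5,fy=5,interpolation=cv2.INTER_CUBIC);cv2.imwrite("pics/s1.png",b)
E
```

```text
[([11, 13, 14, 14, 29], array([319.2, 206.9]))]
[([22, 18, 7, 5, 18], array([280.6, 204.6]))]
```

```bash
ls pics
```

```text
s1.png
side0.png
t1.png
top0.png
```

View pics/t1.png

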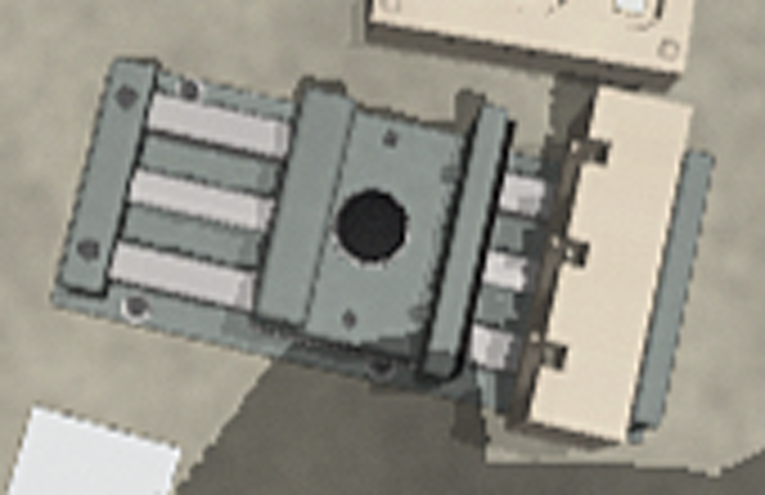

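View pics/s1.png

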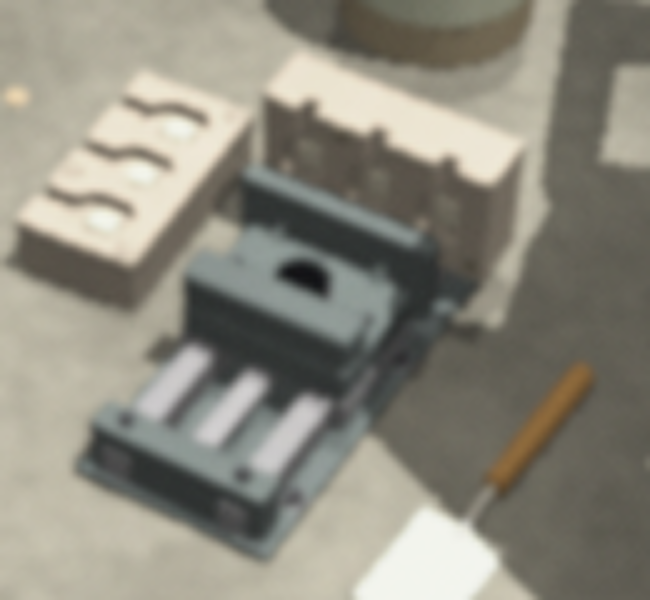

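The top crop shows the button at (372,226), the heel top on its left, the end stop far left and the jaw plate on its right. I'll cast these corners onto planes at their known heights and check them against the given sizes.

```bash
python3 - <<'E'
from h import *
from bench import robot
d=robot.get_image("top");s=robot.get_image("side")
g=d["img"][190:232,300:336].max(2)
for th in(40,50,60):
    n,l,st,c=cv2.connectedComponentsWithStats((g<th).astype(np.uint8))
    for i in range(1,n):
        if st[i][4]>60: uv=c[i]+[300,190]; print(th,uv,st[i],onz(d,uv,80).round(1), "side proj",np.round(proj(s,onz(d,uv,80)),1))
C=lambda u,v:((u+.5)/4.5-.5+235,(v+.5)/4.5-.5+160)
for nm,a,b,z in [("stopface",(154,66),(105,294),52),("stopouter",(112,62),(60,290),52),("heelinner",(353,97),(303,325),98),("heelouter",(303,90),(255,318),98),("platefront",(514,115),(458,378),105),("plateback",(484,105),(424,372),105),("mouldfront",(596,88),(528,425),130),("mouldback",(692,108),(628,440),130)]:
    p,q=onz(d,C(*a),z),onz(d,C(*b),z); v=q-p
    print(nm,p.round(1),q.round(1),"len",np.linalg.norm(v).round(1),"mid",((p+q)/2).round(1),"yaw(x axis)",np.arctan2(v[1],v[0])-np.pi if 0 else np.arctan2(-v[1],-v[0]).round(3))
E
```

```text
40 [317.30952381 208.86507937] [ 10  13  15  15 126] [571.2 -87.7  80. ] side proj [280.2 205. ]
50 [317.20994475 209.72928177] [ 10  12  15  16 181] [569.1 -87.4  80. ] side proj [280.8 205.2]
60 [317.0952381  209.66137566] [ 10  12  15  16 189] [569.2 -87.2  80. ] side proj [280.7 205.3]
stopface [665.9  33.4  52. ] [534.9  60.   52. ] len 133.7 mid [600.4  46.7  52. ] yaw(x axis) -0.2
stopouter [668.3  57.4  52. ] [537.1  85.2  52. ] len 134.0 mid [602.7  71.3  52. ] yaw(x axis) -0.209
heelinner [636.9 -76.8  98. ] [512.2 -49.   98. ] len 127.7 mid [574.6 -62.9  98. ] yaw(x axis) -0.22
heelouter [640.8 -49.7  98. ] [516.  -23.4  98. ] len 127.5 mid [578.4 -36.6  98. ] yaw(x axis) -0.208
platefront [ 625.2 -162.8  105. ] [ 483.4 -130.2  105. ] len 145.5 mid [ 554.3 -146.5  105. ] yaw(x axis) -0.226
plateback [ 630.7 -146.8  105. ] [ 486.6 -112.4  105. ] len 148.2 mid [ 558.6 -129.6  105. ] yaw(x axis) -0.235
mouldfront [ 634.  -202.6  130. ] [ 457.2 -162.7  130. ] len 181.3 mid [ 545.6 -182.6  130. ] yaw(x axis) -0.222
mouldback [ 623.2 -252.4  130. ] [ 449.6 -213.4  130. ] len 177.9 mid [ 536.4 -232.9  130. ] yaw(x axis) -0.221
```

The measurements agree: yaw is about -0.22, the button is at (569.2,-87.3), and the heel and plate distances match those given. The stop-to-button distance of 137.6 mm gives q≈0.030. I'll raise the arm clear of the jar, shut the gripper and hover over the button, a bit towards the heel.

```bash
cat >> h.py <<'E'
yaw=-0.222
Y=np.array([-np.sin(yaw),np.cos(yaw),0]); B=np.array([569.2,-87.3,0]); ORI=[np.pi,0,yaw+np.pi/2]
E
python3 - <<'E'
from h import *
from bench import robot
d=robot.get_image("top"); print("jar",onz(d,(513,195),235))
p=robot.current_tcp_pos()
robot.move_linear([p[0],p[1],330],speed=200)
robot.move_gripper(0.0)
h=B+9*Y; 
robot.move_ptp([h[0],h[1],300],ORI)
robot.move_linear([h[0],h[1],135],speed=150)
print(robot.current_t(),robot.current_tcp_pos(),robot.current_eef_rot(),robot.current_qpos(),robot.current_contact_force(),robot.current_gripper_width())
for n in("top","side"):
    d=robot.get_image(n); x0,y0=(200,120) if n=="top" else (190,100)
    cv2.imwrite(f"pics/{n}2.png",cv2.resize(d["img"][y0:y0+180,x0:x0+230],None,fx=3,fy=3))
E
```

```text
jar [ 574.45380037 -486.83356651  235.        ]
5.7833 [571.85449621 -78.79313168 135.96074996] [3.13976159e+00 1.76856066e-04 1.34872933e+00] [-3.30077821e-01  3.72103814e-01  1.58629325e+00  2.33104188e-05
  1.18135613e+00 -1.08019811e-01] [-0.42705746  0.42144724  0.52811006] 0.005738136584668389
```

View pics/top2.png

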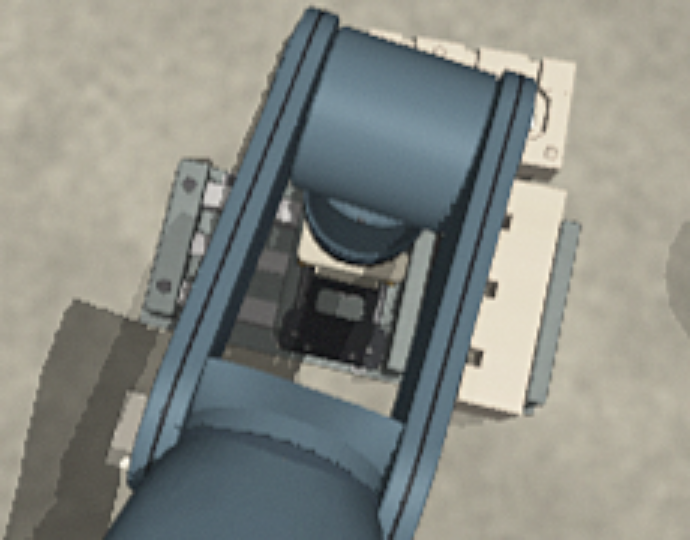

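View pics/side2.png

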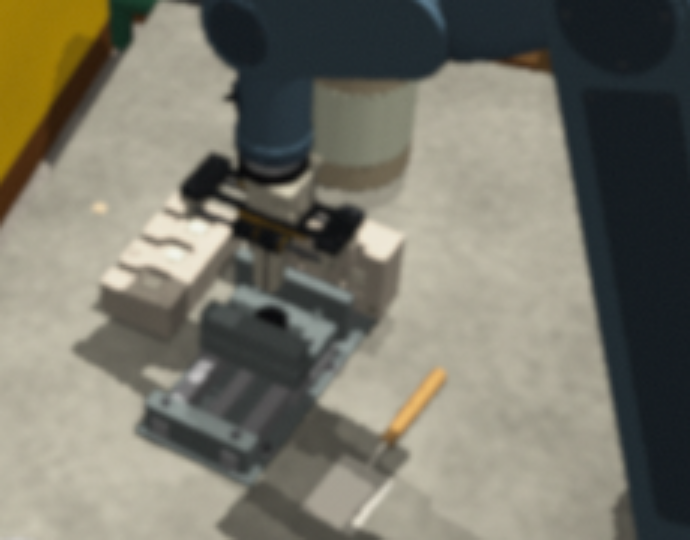

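The side view shows the shut fingers above the button, at about (268,290) in the crop, with the gripper body lying across the rail and clear of mould A. Now I'll press.

```bash
python3 - <<'E'
from h import *
from bench import robot
h=B+9*Y
robot.move_linear([h[0],h[1],88],speed=60,f_stop=15)
f0=robot.current_contact_force()
r=robot.move_linear([h[0],h[1],68],speed=12,f_stop=14)
print(r,robot.current_tcp_pos(),f0,robot.current_contact_force())
robot.sleep(0.3)
print(robot.current_t(),robot.current_tcp_pos(),robot.current_contact_force())
E
```

```text
True [571.20232239 -78.53325589  72.33865954] [-0.38962406 -0.16825998  0.18203879] [-1.63376381  0.37755106  5.66427447]
8.3583 [571.20246064 -78.53572685  72.30778412] [-1.38968523 -0.0833584   5.27989998]
```

The tip is at z = 72.3, so the button is nearly at the bottom. I'll add some preload and then push along the rail.

```bash
python3 - <<'E'
from h import *
from bench import robot
p=robot.current_tcp_pos()
r=robot.move_linear([p[0],p[1],70.5],speed=8)
robot.sleep(0.2)
print(r,robot.current_tcp_pos(),robot.current_contact_force())
h=B+9*Y
# first 60 mm, no stop expected
t=h+60*Y
r=robot.move_linear([t[0],t[1],70.5],speed=40,f_stop=25)
p=robot.current_tcp_pos()
print(r,p,(p-B)@Y,robot.current_contact_force(),robot.current_t())
E
```

```text
False [571.34032054 -78.52492334  72.13932589] [-4.68095721  1.72188262 14.92489285]
False [585.01145817 -20.12750691  72.19306429] 69.00539789000298 [-3.35578324  1.33638746 13.75637304] 10.5417
```

```bash
python3 - <<'E'
from h import *
from bench import robot
f0=robot.current_contact_force()
t=B+112*Y
r=robot.move_linear([t[0],t[1],70.5],speed=20,f_stop=18)
p=robot.current_tcp_pos()
print(r,p,(p-B)@Y,f0,robot.current_contact_force(),robot.current_t())
robot.sleep(0.3)
p=robot.current_tcp_pos();f=robot.current_contact_force()
print(p,(p-B)@Y,f,f@Y,robot.current_t())
for n in("top","side"):
    d=robot.get_image(n); x0,y0=(200,120) if n=="top" else (190,100)
    cv2.imwrite(f"pics/{n}3.png",cv2.resize(d["img"][y0:y0+180,x0:x0+230],None,fx=3,fy=3))
E
```

```text
True [592.37156995   7.98065062  72.40088601] 98.04431082901017 [-3.35578324  1.33638746 13.75637304] [-0.9613664  -2.86120861  5.29746875] 12.0417
[592.35559226   7.97278262  72.44559578] 98.03311794191993 [-1.13358689 -1.23294859  5.25705995] -1.452285120710698 12.3417
```

View pics/side3.png

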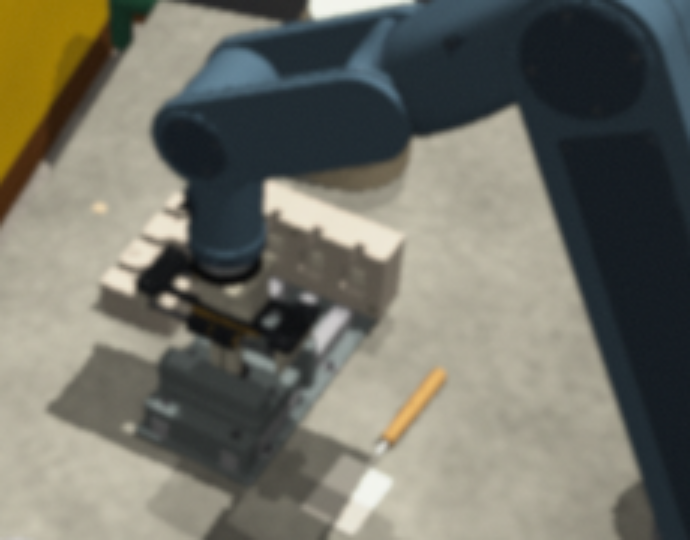

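View pics/top3.png

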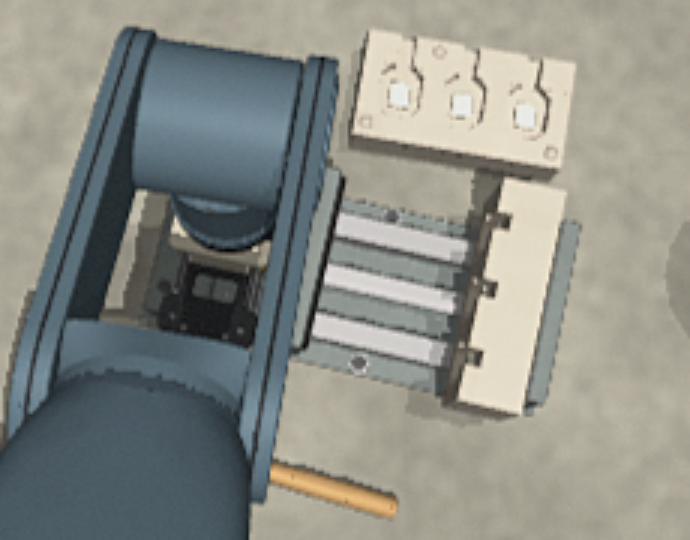

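The side view shows the jaw's saddle up against the end stop, and the mould halves have not moved. I'll push again with the button preloaded to confirm it's a hard stop.

```bash
python3 - <<'E'
from h import *
from bench import robot
p=robot.current_tcp_pos()
robot.move_linear([p[0],p[1],70.3],speed=15)
f0=robot.current_contact_force()
t=p+6*Y
r=robot.move_linear([t[0],t[1],70.3],speed=8,f_stop=30)
robot.sleep(0.4)
q=robot.current_tcp_pos();f=robot.current_contact_force()
print(r,q,(q-B)@Y,f0,f,f@Y,robot.current_t())
d=robot.get_image("top")
C=lambda u,v:((u+.5)/3-.5+200,(v+.5)/3-.5+120)
a,b=onz(d,C(343,180),105),onz(d,C(303,350),105)
S=np.array([600.4,46.7,0])
print("plate front edge rel. stop along Y",(a-S)@Y,(b-S)@Y,"want",-53-42-21)
E
```

```text
False [592.60506653   8.11018168  72.17805062] 98.22207458730259 [-6.64607278  1.51438234 15.94728298] [-10.76976015 -18.93936019  16.97293821] -20.845866434577964 14.0083
plate front edge rel. stop along Y -113.86238882829969 -112.05009649291357 want -116
```

Commanded 6 mm further, the tip moved only 0.2 mm and took 21 N, so this is a hard stop with the button fully down. I'll ease the push and lift slowly.

```bash
python3 - <<'E'
from h import *
from bench import robot
q=robot.current_tcp_pos()
t=q+1.8*Y
robot.move_linear([t[0],t[1],70.3],speed=10)
print(robot.current_contact_force()@Y)
robot.move_linear([t[0],t[1],84],speed=25)
print(robot.current_contact_force())
t=q-10*Y
robot.move_linear([t[0],t[1],90],speed=40)
robot.move_linear([t[0],t[1],250],speed=150)
robot.move_ptp([450,-150,380],ORI)
print(robot.current_t(),robot.current_contact_force())
for n in("top","side"):
    d=robot.get_image(n); x0,y0=(200,120) if n=="top" else (190,100)
    cv2.imwrite(f"pics/{n}4.png",cv2.resize(d["img"][y0:y0+180,x0:x0+230],None,fx=3,fy=3))
E
```

```text
-6.954232810530419
[-1.37878474 -5.68364029 -0.41386776]
17.9667 [-0.1302712  -0.39204158 -0.44403825]
```

View pics/top4.png

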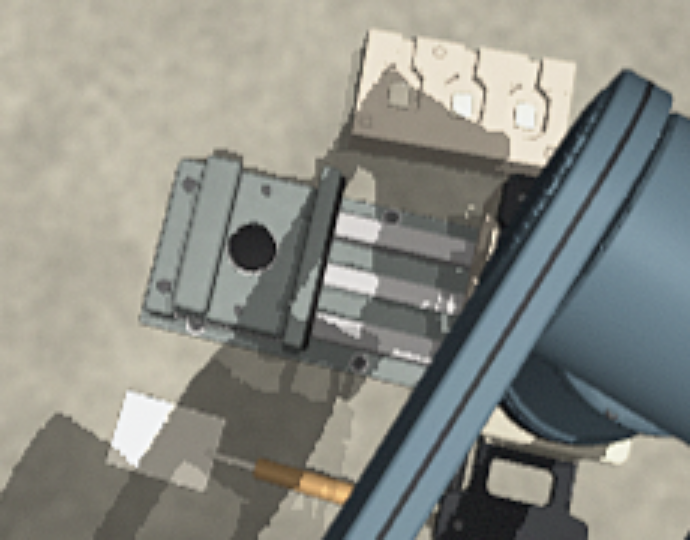

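View pics/side4.png

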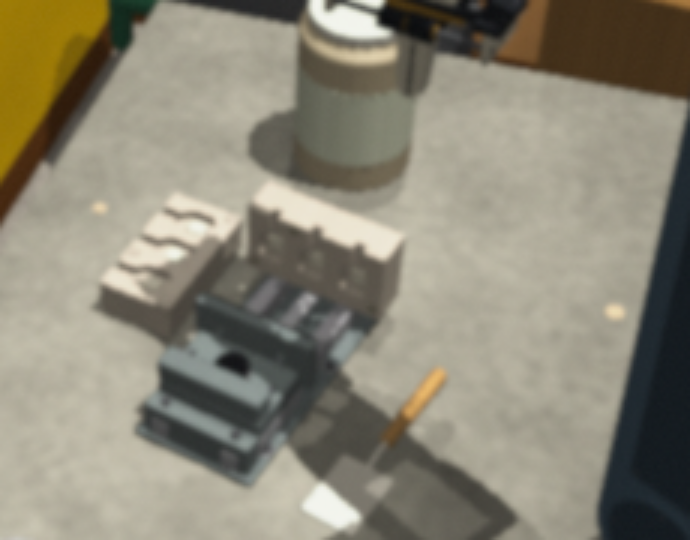

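The jaw is at the end stop, with the button at about (252,247) in the top crop. Both mould halves and the spatula look where they were. I'll check the jaw's travel and then hand in.

```bash
python3 - <<'E'
from h import *
from bench import robot
d=robot.get_image("top")
g=d["img"][188:216,272:297].max(2)
n,l,st,c=cv2.connectedComponentsWithStats((g<40).astype(np.uint8))
i=1+st[1:,4].argmax(); uv=c[i]+[272,188]; p=onz(d,uv,80)
print(uv,st[i],p,"travel",(p-B)@Y,"to stop",(np.array([600.4,46.7,0])-p)@Y)
s=robot.get_image("side"); a=cv2.imread("pics/side0.png")
# mould A / B / spatula image shift vs start
for nm,(x0,y0,x1,y1) in dict(A=(270,158,328,200),B=(220,162,268,210),jug=(140,270,240,380)).items():
    print(nm,cv2.phaseCorrelate(np.float32(cv2.cvtColor(a[y0:y1,x0:x1],6)),np.float32(cv2.cvtColor(s["img"][y0:y1,x0:x1],6))))
print(robot.current_t(),robot.current_joint_vel().round(4)); robot.hand_in()
E
```

```text
[283.89230769 200.55384615] [ 5  7 15 15 65] [592.04910801  -5.45817522  80.        ] travel 84.86428671286922 to stop 52.71687103984743
A ((0.07297068795060113, 0.6374040082557748), 0.7593754510526304)
B ((-0.021787447290900985, -0.10866333145018814), 0.6224797848198149)
jug ((-0.022944931458042106, 0.004482138222201115), 0.9027729580402374)
18.1667 [-0.0009 -0.0042 -0.0029 -0.0015  0.0036 -0.0022]
the job is handed in; nothing more can be done
```

The clamp is open and I handed the job in at about 18 s. With the fingers shut, I pressed the release button right down (tip at z ≈ 72 mm). I held it there while pushing the jaw about 85 mm along the rail to the end stop. I then lifted straight up and moved the arm clear.

**End stop:** commanding 6 mm more moved the tip only 0.2 mm, at 21 N. In the last picture the button axis is 52.7 mm from the stop face; the nominal distance at the stop is 53 mm.

**Other objects:** compared with the first side picture, mould B and the jug show no shift. Mould A gave under one pixel, about 2 mm, in an area where the jaw and shadows had changed. The spatula and jar were judged only by eye and look unmoved.

**Checks that were off or missing:**
- **Jaw plate edge:** read by eye from the picture while the jaw was at the stop, it was 2–4 mm off its expected place. I put this down to reading error, since the other two checks agree.
- **Button and lock:** I did not measure the button's final height or test that the jaw is locked. That rests on the fingers having lifted clear with no force left.

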